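# Load a cover into the trimming jig and hold the sprung frame down

## Robot

A 6-joint arm with a two-finger parallel gripper is mounted at the origin on a cart in front of the work surface, level with it; the furniture and walls round the work are solid. World frame = base frame: x ahead of the robot, y to its left, z up, the work surface at z = 0. Lengths are in mm, angles in rad, forces in N, time in s.
With the tool pointing down it reaches from about 275 to 1000 mm from the base axis. Payload 8.4 kg.
Tool frame: the origin (TCP) lies between the finger pads, 19 mm behind the fingertips; this is the grasp point; z points along the fingers, y is the line along which they close (so a half turn about z gives the same grasp; the last joint's range is limited). The gripper opens to 85 mm and grips with 20 to 120 N. Pads are 22 mm wide; open, the fingers measure 114 mm over their backs; the gripper's body (76 mm by 85 mm) begins 54 mm behind the grasp point. The pads swing forward as they close: fully open they stand 13 mm farther back than shut.
Start: joints at [-1.147, 0.353, 1.633, -0, 1.155, -0.002], TCP at [258.155, -569.196, 249.981] pointing down, gripper open.
Joint ranges: [-2.63, 2.63], [-0.92, 2.1], [0.06, 2.66], [-1.3, 4.44], [0, 2.69], [-3.02, 3.02]. Speed limits (rad/s): [2.22, 2.22, 2.79, 3.14, 3.14, 3.14].

## Interface

Orientations are given as [roll, pitch, yaw] about the fixed x, y, z axes, in that order (R = Rz(yaw) Ry(pitch) Rx(roll)).
In Python, from rig import r, vision gives the robot as it stands. The module is installed in compiled form; this text tells all that it offers.
- The arm moves only by the tool play_rows, never from a script. Its argument "steps" is a list of rows, each an object with "delta_pos": the shift along the tool's x, y, z in cm, a list of three; "yaw": the turn about the tool's z in rad; "jaw": the opening in per cent of the stroke, from 0 (shut) to 100 (fully open). A call has exactly 8 rows; each row is the pose to reach, as a shift and turn from the pose commanded when the call began, along the tool's axes at that moment; what a row does not reach only later rows make up. A row lasts 1/10 s, in which the tool goes at most 50 mm and 8.59 degrees, less where a joint would pass 70% of its speed; a pose out of reach is approached as far as the arm can. A call with a gripper value outside its range is refused whole. The fingers move at their own pace and stop on an object; "grip_force" is the grip in N (left out, the last holds). Time passes only in rows, so rows that repeat a pose let the fingers close, or fill a call up. It gives the time, the measured TCP pose, the force, the opening and the grip force at its end, in the units of the state.
- r.sense(): the state, without advancing time (a new reading comes with each control period).
- vision.grab_frame(name): name is "scene" or "side" or "wrist"; returns (picture, depth): 400x640x3 uint8, red, green, blue; 400x640 float32, mm along the optical axis (not along the pixel's ray), 0 where there is no reading.
- vision.calibration(name): a dict with "mtx" (3x3 intrinsics, pixels), "k1" (the pictures are not rectified: a ray, as slopes to the right and down, at radius r is drawn at 1 + k1 r^2 times it, then the intrinsics apply), "extrinsics" (4x4, takes a point from camera to world coordinates). Camera axes: x right, y down, z forward; pixel columns grow to the right and rows downward; lengths in mm; the calibration is good to about 2 mm. A picture is of the moment at which its call begins: read the wrist's pose just before it. calibration takes no time and is no camera call; for the wrist camera it gives the pose at the moment of the call.
- r.sign_off(): hands the job in; it is judged then, once.
Trained networks look in the newest picture that a camera, given by its name, has taken for a name from the list of things; names that differ only in an ending like _2 or _b are one class to them, and where a whole thing is asked for, a point or a joint stands for the part that bears it (a point fixed in the world has none). Each returns a list of dicts, best first, with "conf" (0 to 1); they miss things now and then, are a little off and sometimes report something else, mostly with a low value. They report only what shows in the picture. A call takes as long as a camera call.
- vision.cut_out(camera, thing): "region" (400x640 bool, what is visible of it) and "uv" ([column, row] in pixels, amid what is visible of it).
- vision.landmark_of(camera, thing): "uv" ([column, row] in pixels: a listed point, or the origin of a listed thing).
The state is a dict: "clock": time; "qpos": joint angles; "qvel": joint speeds; "joint_efforts": joint torques, N m; "eef_pos": TCP position; "tcp_rot": TCP orientation; "contact_force": force on the tool from outside, world axes, zero at the start; "wrist_torque": the same for the moment, N m; "opening": opening from 0.0 (shut) to 1.0 (fully open); "grasp_force": force on a finger pad.
Only numpy, scipy, OpenCV 4.12 (cv2) and the standard library are available. Lean on these libraries where they do the work, as an engineer would, in place of code of your own. Each camera call takes 0.05 s, during which the arm holds its last target. There are 200 camera calls.

## Task

Get the next cover ready for trimming: swing the jig's hold-down frame right back by its ball knob, set the single cover that lies by itself beside the jig fully down in the jig's nest with its tall face towards the knob side, and let go of it. Then swing the frame over by the knob and press it all the way down against the springs onto its two stop posts, and finish still holding the knob down there, because the frame lifts as soon as it is let go and somebody is about to trim the cover. Leave the other things on the table where they are.

Things in the scene. Friction and masses are not known exactly. Their poses are not given: they have to be found in the camera images.
- trim_jig: white trimming jig fixed on the table. Origin at table height; x points from the knob side (front) to the hinge side, y left, z up. Base plate x -58 to +87, y -92 to +108 mm, its top 18 mm up. Two round stop posts, 11 mm thick, 58 mm high, at (-32, +70) and (-32, -55) mm
- trim_jig_frame (a joint): angle of the hinged hold-down frame, rad: 0 down and level on the stop posts, pi/2 upright, 2.25 right back on its stop. Hinge friction 0.12 N m, weight up to 0.27 N m: it stays by itself from about 1.15 to 2.0, falls down below and back beyond. Starts at 1.25 to 1.55, where it and the shoe under its cross bar are in the way of a gripper over the nest; at 2.25 they are clear
- jig_knob (a point): centre of the black ball knob, 25 mm diameter, on a 6 mm rod at the free end of the frame, 153 mm from the hinge axis; 69 mm above the table when the frame is down. The frame's front bar begins 30 mm from this centre. Can be pinched from above, fingers closing along the jig's y; the ball turns between the pads as the frame swings
- jig_hinge (a point): middle of the hinge axis, which runs along the jig's y, 68 mm above the table. A 6 mm rod lies along it across the jig, 46 mm behind the rear face of a seated cover's block: open the fingers only about 5 to 10 mm each to let go of the cover there
- jig_nest (a point): centre of the nest's floor, 18 mm above the table (level with the top of the base plate), axes like the jig's. The nest is 62 mm along x by 77 mm along y, between locating strips that stand 7.5 mm above its floor
- shoe: black sprung pressure shoe, 30 x 66 mm, under the frame's cross bar, 51 mm from the hinge axis (its listed pose equals the jig's when the frame is down). It meets a seated cover at about 0.12 rad with 6 N; on the posts its springs are in by 6 mm and press with 20 N. That takes some 5 N down at the knob; let go, the frame rises to about 0.1 rad
- cover: brown moulded cover lying by itself right of the jig, 58 x 74 x 32 mm, 34 g; many like it farther right are left alone. Origin mid underside, z up. A 32 mm high block, x -11 to +29 mm, y +-37 mm, is grasped from above across its 40 mm; before it (x -29 to -11) a low step, 10 mm high. Seated, its x axis points opposite to the jig's x, block towards the knob
- cover_step (a point): middle of the top of the cover's low step, 20 mm from the cover's origin towards -x and 10 mm above its underside
- deburr_tool: deburring tool with a thin blue handle, about 21 x 164 x 14 mm, near the front edge of the table right of the jig; a bystander to be left alone, origin under its middle
- flush_cutter: small pliers-like cutter with red grips, 48 x 136 x 12 mm, beyond and to the right of the cover; a bystander to be left alone, origin under its middle
- snap_gauge: flat grey notched gauge block, 44 x 90 x 12 mm, near the front edge left of the jig; a bystander to be left alone, origin under its middle
- offcut_cup: light grey tapered cup, 67 mm wide, 54 mm high, behind the jig on the left; a bystander to be left alone, origin under its middle
- bench_brush: small brush with a wooden handle, 40 x 141 x 36 mm, behind the jig on the right; a bystander to be left alone, origin under its middle
- marker: marker pen, 13 x 131 x 14 mm, near the front edge in front of the cover; a bystander to be left alone, origin under its middle

How it is judged (in metres and radians):
On the way, in this order (a step that is already met when the one before it is completed fails the run):
1. the frame is swung right back (value of joint trim_jig_frame above 1.95 rad), for 0.2 s.
2. the cover lies fully down in the nest, tall side towards the knob, let go, with the frame still back (horizontal distance between cover and jig_nest below 0.005 m and z of cover in the frame of jig_nest below 0.003 m and angle between the x axis of cover and the x axis of trim_jig, either way round below 0.08 rad and x of cover_step in the frame of jig_nest above 0.01 m and angle between cover's own z axis and vertical below 0.06 rad and contact force between the fingers and cover below 0.1 N and value of joint trim_jig_frame above 1.8 rad), for 0.2 s.
At the end, for the whole second after the job is handed in: Frame down within 0.035 rad (5 mm at the knob) and still, held by the fingers with the tool point within 45 mm of the knob centre; shoe presses the cover with over 10 N; cover in the nest: centre within 5 mm, height 3 mm, tilt 0.06, square within 0.08 rad, tall side towards the knob (horizontal distance between cover and jig_nest below 0.005 m and z of cover in the frame of jig_nest below 0.003 m and angle between the x axis of cover and the x axis of trim_jig, either way round below 0.08 rad and x of cover_step in the frame of jig_nest above 0.01 m and angle between cover's own z axis and vertical below 0.06 rad and value of joint trim_jig_frame below 0.035 rad and velocity of joint trim_jig_frame between -0.05 and 0.05 rad/s and contact force between shoe and cover above 10 N and contact force between the fingers and trim_jig above 2 N and distance between the grasp point and jig_knob below 0.045 m); the arm keeps its last pose, push and grip.
It fails at once if one of the bystanders is moved more than 25 mm (distance of any of deburr_tool, flush_cutter, snap_gauge, offcut_cup, bench_brush, marker from where it was at the start of the episode above 0.025 m).
It also fails if it takes over 61 s, if anything falls off the work surface, if the arm or the gripper's body presses on something with over 40 N, if the wrist force passes 120 N, or if a joint passes its speed limit or range.

## Working session

There is one attempt and no reset: what is moved stays moved. The work goes in short steps, Python scripts to look and compute and a tool call to move; the robot and the scene stay as the last step left them, time stands still between calls to the robot, and variables do not carry over. Pictures are saved under pics/ and viewed, at most 10 in all, crops included, and the job is handed in when it is done.

Besides the shell and the picture viewer there is one more tool, called after ">>>" in YAML: its name, and indented under it one key for each argument. play_rows: Moves the arm, as the interface text tells. Its arguments: {"type":"object","properties":{"steps":{"type":"array"},"grip_force":{"type":"number"}},"required":["steps"]}

```bash
mkdir -p pics; cat > h.py <<'E'
import numpy as np, cv2
from rig import r, vision
def ray(cal,uv):
    K=np.array(cal["mtx"]);p=np.array([(uv[0]-K[0,2])/K[0,0],(uv[1]-K[1,2])/K[1,1]]);q=p.copy()
    for _ in range(20): q=p/(1+cal["k1"]*(q@q))
    return np.array([q[0],q[1],1.])
def plane(cal,uv,z):
    T=np.array(cal["extrinsics"]);d=T[:3,:3]@ray(cal,uv);return T[:3,3]+d*(z-T[2,3])/d[2]
def world(cal,uv,dep):
    T=np.array(cal["extrinsics"]);return T[:3,:3]@(ray(cal,uv)*dep)+T[:3,3]
def cloud(cal,dep,mask):
    v,u=np.nonzero(mask&(dep>0));return np.array([world(cal,(a,b),dep[b,a]) for a,b in zip(u,v)])
def save(n,im): cv2.imwrite(f"pics/{n}.png",im[:,:,::-1])
E
python3 - <<'E'
from h import *
np.set_printoptions(precision=1,suppress=True)
for c in ("scene","side"):
    im,d=vision.grab_frame(c);cal=vision.calibration(c);save(c+"0",im)
    print(c,np.array(cal["extrinsics"])[:3,3])
    for t in ("trim_jig","jig_knob","jig_hinge","jig_nest","cover","cover_step"):
        for x in vision.landmark_of(c,t)[:3]:
            u,v=x["uv"];z={"trim_jig":0,"jig_hinge":68,"jig_nest":18,"cover":0,"cover_step":10}.get(t)
            dd=d[int(np.clip(v,0,399)),int(np.clip(u,0,639))]
            print(t,round(x["conf"],2),np.array([u,v]),"depth",world(cal,(u,v),dd) if dd>0 else None,"plane",plane(cal,(u,v),z) if z is not None else "")
print(r.sense())
E
```

```text
scene [-68.3 491.2 654.2]
trim_jig 0.94 [297.1 241.6] depth [531.3 -46.2  15.5] plane [545.9 -59.2   0. ]
jig_knob 0.88 [287.  166.1] depth [570.  -49.8 228.3] plane 
jig_hinge 0.82 [281.9 212.9] depth [ 672.5 -111.8    9.2] plane [605.  -56.9  68. ]
jig_nest 0.63 [291.7 237.6] depth [553.4 -46.3  16.7] plane [552.1 -45.1  18. ]
cover 0.88 [366.1 206. ] depth [ 504.7 -307.7   27.4] plane [ 529.7 -342.6    0. ]
cover_step 0.73 [365.2 200.2] depth [ 525.2 -328.2   30.1] plane [ 544.4 -354.7   10. ]
side [  361.9 -1137.1   888.4]
trim_jig 0.71 [298.  195.3] depth [524.  -76.7  15.3] plane [526.9 -58.2   0. ]
jig_knob 0.9 [317.8 124.2] depth [582.7 -63.7 224.7] plane 
jig_hinge 0.82 [325.5 170.3] depth [ 590.  -122.6  122.7] plane [606.3 -50.2  68. ]
jig_hinge 0.18 [317.6 122.6] depth [583.2 -59.1 226.5] plane [636.2 199.1  68. ]
cover 0.67 [315.8 264.5] depth [ 517.  -353.2   32.4] plane [ 522.9 -323.6    0. ]
cover 0.62 [325.8 265.3] depth [ 543.  -342.2   12.4] plane [ 545.6 -331.     0. ]
cover 0.31 [296.4 194.9] depth [520.1 -73.9  15.1] plane [522.8 -55.5   0. ]
cover_step 0.69 [324.2 262.1] depth [ 542.5 -327.2    7.8] plane [ 542.  -329.3   10. ]
{'clock': 0.7, 'qpos': array([-1.1,  0.4,  1.6, -0. ,  1.2, -0. ]), 'qvel': array([ 0., -0., -0.,  0., -0., -0.]), 'joint_efforts': array([ -0. , -60.5, -34.2,  -0. ,   0. ,  -0. ]), 'eef_pos': array([ 258.1, -569.2,  250. ]), 'tcp_rot': array([3.1, 0. , 0.4]), 'contact_force': array([0.2, 1. , 0.1]), 'wrist_torque': array([ 0., -0., -0.]), 'grasp_force': 0.0, 'opening': 1.000854676060456}
```

View pics/scene0.png

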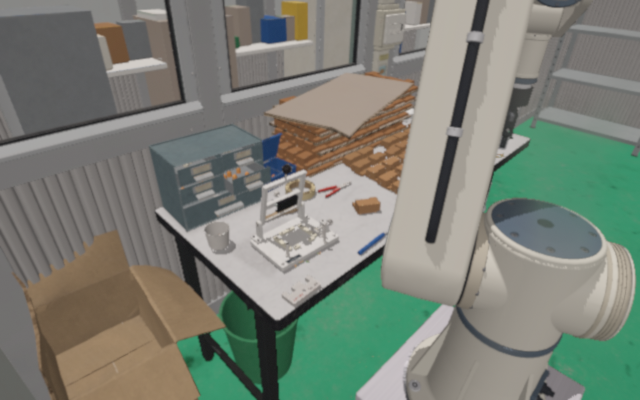

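View pics/side0.png

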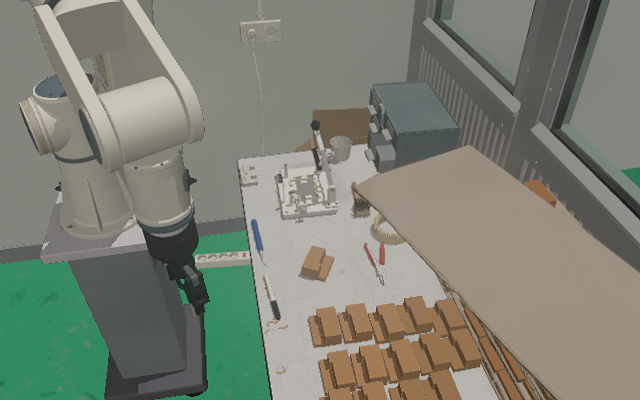

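```bash
python3 - <<'E'
from h import *
np.set_printoptions(precision=3,suppress=True)
s=r.sense();print(s["tcp_rot"],s["eef_pos"])
for c in ("scene","side"):
    im,d=vision.grab_frame(c);cal=vision.calibration(c)
    for x in vision.cut_out(c,"cover")[:3]:
        P=cloud(cal,d,x["region"])
        if len(P)<20: continue
        T=P[(P[:,2]>25)&(P[:,2]<40)]
        print(c,x["conf"],x["uv"],len(P),np.median(P,0),len(T))
        if len(T)>15: print(" top",cv2.minAreaRect(T[:,:2].astype(np.float32)),np.median(T[:,2]))
    if 1:
        P=cloud(cal,d,np.ones((400,640),bool));
        m=(abs(P[:,0]-550)<120)&(abs(P[:,1]+55)<130)
        Q=P[m&(P[:,2]>13)&(P[:,2]<22)];print(c,"plate",cv2.minAreaRect(Q[:,:2].astype(np.float32)),np.percentile(Q,[1,99],axis=0))
        Q=P[m&(P[:,2]>52)&(P[:,2]<64)&(P[:,0]<560)];print(" posts",Q[:60:3])
        Q=P[m&(P[:,2]>190)];print(" high",len(Q),np.percentile(Q,[2,50,98],axis=0))
E
```

```text
[3.142 0.    0.426] [ 258.136 -569.206  250.017]
scene 0.7 [368.0, 203.2] 383 [ 509.503 -319.243   23.806] 188
 top ((516.7697143554688, -327.4678649902344), (73.02765655517578, 46.10501480102539), 60.118221282958984) 30.42192062126844
scene plate ((566.6428833007812, -52.25978088378906), (205.33059692382812, 193.88723754882812), 88.4278335571289) [[ 472.003 -146.998   13.62 ]
 [ 617.779   50.054   21.372]]
 posts [[ 500.483 -109.264   59.341]
 [ 495.994 -108.571   58.73 ]
 [ 494.233 -106.981   53.808]
 [ 479.286  -98.943   62.551]
 [ 479.249  -99.058   59.228]
 [ 479.022  -95.232   54.712]
 [ 503.901   12.442   58.787]
 [ 499.141   16.517   60.614]
 [ 499.952   15.932   56.625]
 [ 498.783   17.002   54.708]]
 high 91 [[562.304 -58.816 194.501]
 [569.374 -47.623 221.084]
 [580.125 -39.553 229.212]]
side 0.71 [258.7, 239.1] 219 [ 395.537 -207.972    9.527] 0
side 0.62 [314.5, 261.9] 801 [ 520.809 -343.216   22.908] 383
 top ((517.0780029296875, -328.8651428222656), (74.5594253540039, 41.151737213134766), 61.297874450683594) 30.490256797347115
side plate ((573.3359375, -63.82929992675781), (223.0760040283203, 199.18138122558594), 87.57257080078125) [[ 474.018 -157.082   13.139]
 [ 617.913   45.045   21.829]]
 posts [[ 504.792   17.583   56.887]
 [ 506.22     7.678   60.186]
 [ 503.079    7.477   53.915]
 [ 494.975 -113.854   60.936]
 [ 479.61  -109.658   56.865]
 [ 499.289 -119.841   61.589]
 [ 499.477 -117.513   56.367]]
 high 91 [[565.071 -67.574 191.642]
 [575.477 -60.152 221.017]
 [586.72  -50.765 229.85 ]]
```

The scene picture shows the jig at about (295,240), its frame upright with the knob at (287,167), and the cover at (366,206). The side picture shows the knob at (317,125) and the lone cover at (317,263).

```bash
cat >> h.py <<'E'
from scipy.spatial.transform import Rotation as Ro
def rows(targets):
    """world xyz,yaw targets (tool down) -> delta cm in tool axes, yaw turn"""
    s=r.sense();p=np.array(s["eef_pos"]);R=Ro.from_euler('xyz',s["tcp_rot"]).as_matrix();y0=np.arctan2(R[1,0],R[0,0])
    print("at",np.round(p,1),np.round(s["tcp_rot"],3),"yaw",round(y0,3),"t",round(s["clock"],2))
    for t in targets: print(np.round(R.T@(np.array(t[:3])-p)/10,2),round(-(t[3]-y0),3))
E
python3 - <<'E'
from h import *
np.set_printoptions(precision=3,suppress=True)
print(vision.calibration("wrist")["extrinsics"],vision.calibration("wrist")["mtx"])
rows([(420,-180,400,-0.035),(440,-120,400,-.035)])
E
```

```text
[[   0.413   -0.866   -0.284  330.332]
 [  -0.911   -0.393   -0.127 -536.344]
 [  -0.001    0.311   -0.95   374.115]
 [   0.       0.       0.       1.   ]] [[352.191   0.    317.22 ]
 [  0.    352.191 196.838]
 [  0.      0.      1.   ]]
at [ 258.2 -569.2  250. ] [ 3.142 -0.     0.426] yaw 0.426 t 0.9
[ 30.82 -28.76 -15.  ] 0.461
[ 35.11 -33.4  -15.  ] 0.461
```

>>> play_rows:
  steps:
    - {"delta_pos":[3,-3,-3],"yaw":0.06,"jaw":100}
    - {"delta_pos":[7,-6,-6],"yaw":0.12,"jaw":100}
    - {"delta_pos":[10.5,-9.5,-8],"yaw":0.18,"jaw":100}
    - {"delta_pos":[14,-13,-8],"yaw":0.24,"jaw":100}
    - {"delta_pos":[18,-16.5,-8],"yaw":0.3,"jaw":100}
    - {"delta_pos":[22,-20,-8],"yaw":0.36,"jaw":100}
    - {"delta_pos":[26,-23,-8],"yaw":0.42,"jaw":100}
    - {"delta_pos":[30,-26,-8],"yaw":0.46,"jaw":100}

```text
clock: 1.7
eef_pos: [415.7, -222.7, 330.4]
tcp_rot: [3.141, -0.001, -0.037]
contact_force: [0.6, -0.3, -0.2]
opening: 0.996
grasp_force: 0.0
```

```bash
python3 - <<'E'
from h import *
rows([(480,-180,330,-0.035)])
E
```

```text
at [ 415.7 -222.7  330.4] [ 3.141e+00 -1.000e-03 -3.700e-02] yaw -0.037 t 1.7
[ 6.27 -4.51  0.05] -0.002
```

>>> play_rows:
  steps:
    - {"delta_pos":[3,-2,0],"yaw":0,"jaw":100}
    - {"delta_pos":[6.3,-4.5,0],"yaw":0,"jaw":100}
    - {"delta_pos":[6.3,-4.5,0],"yaw":0,"jaw":100}
    - {"delta_pos":[6.3,-4.5,0],"yaw":0,"jaw":100}
    - {"delta_pos":[6.3,-4.5,0],"yaw":0,"jaw":80}
    - {"delta_pos":[6.3,-4.5,0],"yaw":0,"jaw":80}
    - {"delta_pos":[6.3,-4.5,0],"yaw":0,"jaw":80}
    - {"delta_pos":[6.3,-4.5,0],"yaw":0,"jaw":80}

```text
clock: 2.5
eef_pos: [479.4, -182.3, 330.1]
tcp_rot: [3.141, -0.0, -0.035]
contact_force: [0.2, -0.7, 0.7]
opening: 0.803
grasp_force: 0.0
```

```bash
cat > look.py <<'E'
from h import *
import sys
np.set_printoptions(precision=1,suppress=True)
s=r.sense();cal=vision.calibration("wrist");im,d=vision.grab_frame("wrist");save(sys.argv[1],im);np.save("pics/d.npy",d)
Z={"trim_jig":0,"jig_hinge":68,"jig_nest":18,"cover":0,"cover_step":10,"jig_knob":217}
for t in sys.argv[2:]:
    for x in vision.landmark_of("wrist",t)[:2]:
        u,v=x["uv"];dd=d[int(np.clip(v,0,399)),int(np.clip(u,0,639))]
        print(t,round(x["conf"],2),np.array([u,v]),"depth",world(cal,(u,v),dd) if dd>0 else None,"plane",plane(cal,(u,v),Z[t]))
P=cloud(cal,d,np.ones((400,640),bool));np.save("pics/P.npy",P)
def rect(Q,n):
    if len(Q)>15: print(n,len(Q),[np.round(a,1) for a in cv2.minAreaRect(Q[:,:2].astype(np.float32))],np.median(Q,0))
m=(abs(P[:,0]-535)<110)&(abs(P[:,1]+55)<125)
rect(P[m&(P[:,2]>53)&(P[:,2]<63)&(P[:,0]<530)&(P[:,1]>-60)],"postL")
rect(P[m&(P[:,2]>53)&(P[:,2]<63)&(P[:,0]<530)&(P[:,1]<-60)],"postR")
rect(P[m&(P[:,2]>15.5)&(P[:,2]<20.5)],"plate")
k=P[m&(P[:,2]>205)&(P[:,2]<240)];rect(k,"knob");print(k[:,2].max() if len(k) else "")
rect(P[(abs(P[:,0]-517)<60)&(abs(P[:,1]+328)<60)&(P[:,2]>26)&(P[:,2]<37)],"covertop")
rect(P[(abs(P[:,0]-517)<60)&(abs(P[:,1]+328)<60)&(P[:,2]>5)&(P[:,2]<15)],"coverstep")
E
python3 look.py w1 trim_jig jig_knob jig_hinge jig_nest cover cover_step
```

```text
trim_jig 0.73 [218.6 110. ] depth [531.2 -63.7  17.8] plane [530.1 -58.7   0. ]
jig_hinge 0.87 [191.   39.3] depth [599.9 -76.  126. ] plane [607.2 -56.7  68. ]
jig_hinge 0.17 [481.2 195.3] depth [ 408.  -399.7   11.2] plane [ 427.3 -372.2   68. ]
jig_nest 0.94 [205.8  95.6] depth [549.  -50.1  18.3] plane [549. -50.  18.]
cover 0.97 [431.  106.5] depth [ 527.5 -317.5   32.5] plane [ 525.1 -327.7    0. ]
cover_step 0.79 [446.9  94.9] depth [ 539.4 -343.8    9.6] plane [ 539.4 -343.7   10. ]
postL 51 [array([504.2,  12.4]), array([6.5, 7.3]), np.float64(41.3)] [504.4  11.3  60.4]
postR 57 [array([ 490.3, -105.2]), array([ 7.6, 28.1]), np.float64(52.3)] [ 498.1 -111.4   60.6]
plate 12036 [array([547.1, -50.6]), array([201. , 145.1]), np.float64(87.7)] [535.9 -57.1  18.4]
knob 1379 [array([576.8, -53.1]), array([23.9, 24.3]), np.float64(86.5)] [576.4 -56.9 226.8]
232.54564853595582
covertop 1883 [array([ 517.2, -327.3]), array([73.4, 39.5]), np.float64(61.3)] [ 516.9 -326.7   32.1]
coverstep 1028 [array([ 525.4, -331.7]), array([74.2, 57.7]), np.float64(59.8)] [ 542.2 -334.7   10.3]
```

View pics/w1.png

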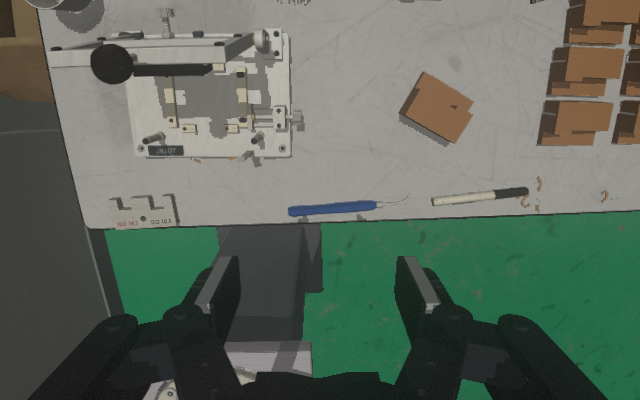

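The wrist picture shows the knob at (112,63), the nest amid the jig at (206,95) and the lone cover at (437,107). The pen, tool and gauge lie along the front edge.

```bash
python3 - <<'E'
from h import *
np.set_printoptions(precision=0,suppress=True)
for c in ("side","scene"):
    im,d=vision.grab_frame(c);P=cloud(vision.calibration(c),d,np.ones((400,640),bool))
    for x0 in range(640,960,40):
        for y0 in (-200,-140,-80,-20,40,100):
            Q=P[(P[:,0]>=x0)&(P[:,0]<x0+40)&(P[:,1]>=y0)&(P[:,1]<y0+60)&(P[:,2]<600)]
            if len(Q)>5 and Q[:,2].max()>60: print(c,x0,y0,round(float(np.percentile(Q[:,2],98))),end="; ")
rows([(577,-53,300,-.04),(577,-53,221,-.04)])
h=68+1
for th in np.linspace(1.373,2.25,9): print(round(th,2),round((30-153*np.cos(th))/10,2),round((h+153*np.sin(th))/10,2))
E
```

```text
side 680 -80 107; side 720 -140 145; side 720 -80 164; side 720 -20 139; side 720 40 167; side 720 100 2; side 760 -140 212; side 760 -80 212; side 760 -20 211; side 760 40 211; side 760 100 214; side 800 -140 213; side 800 -80 213; side 800 -20 213; side 800 40 213; side 800 100 215; side 840 -140 214; side 840 -80 213; side 840 -20 213; side 840 40 214; side 840 100 215; side 880 -140 214; side 880 -80 214; side 880 -20 214; side 880 40 213; side 880 100 215; side 920 -140 216; side 920 -80 217; side 920 -20 216; side 920 40 216; side 920 100 214; scene 680 -80 110; scene 720 -140 143; scene 720 -80 167; scene 720 -20 142; scene 720 40 168; scene 720 100 1; scene 760 -140 212; scene 760 -80 212; scene 760 -20 211; scene 760 40 211; scene 760 100 211; scene 800 -140 214; scene 800 -80 212; scene 800 -20 212; scene 800 40 213; scene 800 100 212; scene 840 -140 215; scene 840 -80 212; scene 840 -20 212; scene 840 40 213; scene 840 100 213; scene 880 -140 215; scene 880 -80 212; scene 880 -20 212; scene 880 40 212; scene 880 100 212; scene 920 -140 216; scene 920 -80 216; scene 920 -20 216; scene 920 40 216; scene 920 100 215; at [ 480. -182.  330.] [-3.  0. -0.] yaw -0.034 t 2.95
[  9. -13.   3.] 0.006
[  9. -13.  11.] 0.006
1.37 -0.01 21.9
1.48 1.65 22.14
1.59 3.33 22.2
1.7 5.0 22.07
1.81 6.65 21.76
1.92 8.25 21.27
2.03 9.79 20.61
2.14 11.25 19.78
2.25 12.61 18.8
```

>>> play_rows:
  steps:
    - {"delta_pos":[3,-4.2,0],"yaw":0.006,"jaw":70}
    - {"delta_pos":[6,-8.5,1],"yaw":0.006,"jaw":65}
    - {"delta_pos":[9.2,-13.2,2],"yaw":0.006,"jaw":60}
    - {"delta_pos":[9.2,-13.2,4],"yaw":0.006,"jaw":60}
    - {"delta_pos":[9.2,-13.2,7],"yaw":0.006,"jaw":60}
    - {"delta_pos":[9.2,-13.2,9.5],"yaw":0.006,"jaw":60}
    - {"delta_pos":[9.2,-13.2,10.9],"yaw":0.006,"jaw":60}
    - {"delta_pos":[9.2,-13.2,10.9],"yaw":0.006,"jaw":60}

```text
clock: 3.75
eef_pos: [575.2, -52.9, 219.2]
tcp_rot: [-3.141, 0.003, -0.04]
contact_force: [-0.6, 0.7, -0.0]
opening: 0.604
grasp_force: 0.0
```

```bash
python3 - <<'E'
from h import *
rows([(577,-53,221,-.04)])
E
```

```text
at [575.2 -52.9 219.2] [-3.141e+00  3.000e-03 -4.000e-02] yaw -0.04 t 3.75
[ 0.18  0.   -0.18] -0.0
```

>>> play_rows:
  grip_force: 40
  steps:
    - {"delta_pos":[0.15,0,0],"yaw":0,"jaw":10}
    - {"delta_pos":[0.15,0,0],"yaw":0,"jaw":10}
    - {"delta_pos":[0.15,0,0],"yaw":0,"jaw":10}
    - {"delta_pos":[0.15,0,0],"yaw":0,"jaw":10}
    - {"delta_pos":[0.15,0,0],"yaw":0,"jaw":10}
    - {"delta_pos":[0.15,0,0],"yaw":0,"jaw":10}
    - {"delta_pos":[0.15,0,0],"yaw":0,"jaw":10}
    - {"delta_pos":[0.15,0,0],"yaw":0,"jaw":10}

```text
clock: 4.55
eef_pos: [578.7, -52.5, 222.7]
tcp_rot: [-3.14, -0.003, -0.041]
contact_force: [-0.2, 5.1, 4.7]
opening: 0.263
grasp_force: 39.4
```

>>> play_rows:
  steps:
    - {"delta_pos":[0,0,0],"yaw":0,"jaw":45}
    - {"delta_pos":[0,0,0],"yaw":0,"jaw":45}
    - {"delta_pos":[0,0,0.5],"yaw":0,"jaw":45}
    - {"delta_pos":[0,0,0.5],"yaw":0,"jaw":10}
    - {"delta_pos":[0,0,0.5],"yaw":0,"jaw":10}
    - {"delta_pos":[0,0,0.5],"yaw":0,"jaw":10}
    - {"delta_pos":[0,0,0.5],"yaw":0,"jaw":10}
    - {"delta_pos":[0,0,0.5],"yaw":0,"jaw":10}

```text
clock: 5.35
eef_pos: [577.4, -52.4, 215.6]
tcp_rot: [-3.14, 0.001, -0.04]
contact_force: [0.2, 5.1, -1.1]
opening: 0.264
grasp_force: 39.2
```

```bash
python3 - <<'E'
from h import *
import cv2
im,d=vision.grab_frame("wrist");a=im[150:400,120:520]
im2,d2=vision.grab_frame("side");b=im2[80:240,220:420]
save("w2",np.hstack([cv2.resize(a,(480,300)),cv2.resize(b,(320,300))]))
print(r.sense())
E
```

```text
{'clock': 5.45, 'qpos': array([-9.36444870e-02,  3.19290321e-01,  1.76504006e+00,  1.21938918e-03,
        1.05829066e+00,  1.51687318e+00]), 'qvel': array([-6.68107501e-04,  1.29894242e-03, -7.34255793e-04,  5.39528460e-04,
        4.01863887e-04,  1.99311794e-05]), 'joint_efforts': array([-2.92779028e+00, -5.65455902e+01, -3.29816759e+01, -1.43996760e+00,
       -2.66627166e-01, -1.86221075e-02]), 'eef_pos': array([577.42505643, -52.37885162, 215.60428775]), 'tcp_rot': array([-3.14047665e+00,  9.69964705e-04, -4.03192883e-02]), 'contact_force': array([-0.81758353,  5.88853814, -0.54839302]), 'wrist_torque': array([ 0.77899849,  0.09755552, -0.01104208]), 'grasp_force': 39.23008200232289, 'opening': 0.26630426085396425}
```

View pics/w2.png

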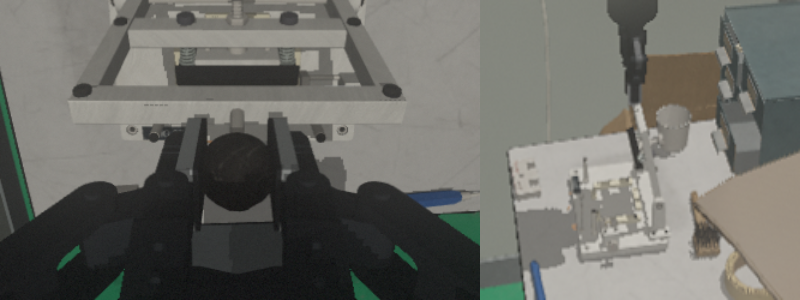

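The picture shows the knob pinched between the pads at (238,172), with the frame bar clear in front of the fingers.

>>> play_rows:
  steps:
    - {"delta_pos":[0.6,-0.05,-0.1],"yaw":0,"jaw":10}
    - {"delta_pos":[1.7,-0.05,-0.25],"yaw":0,"jaw":10}
    - {"delta_pos":[3.3,-0.05,-0.3],"yaw":0,"jaw":10}
    - {"delta_pos":[5.0,-0.05,-0.2],"yaw":0,"jaw":10}
    - {"delta_pos":[6.6,-0.05,0.1],"yaw":0,"jaw":10}
    - {"delta_pos":[8.2,-0.05,0.6],"yaw":0,"jaw":10}
    - {"delta_pos":[9.8,-0.05,1.3],"yaw":0,"jaw":10}
    - {"delta_pos":[10.5,-0.05,1.65],"yaw":0,"jaw":10}

```text
clock: 6.25
eef_pos: [684.3, -56.7, 198.7]
tcp_rot: [-3.141, -0.0, -0.04]
contact_force: [-0.6, 3.0, 0.9]
opening: 0.264
grasp_force: 39.9
```

>>> play_rows:
  steps:
    - {"delta_pos":[0.5,0,0.35],"yaw":0,"jaw":10}
    - {"delta_pos":[1.0,0,0.8],"yaw":0,"jaw":10}
    - {"delta_pos":[1.3,0,1.0],"yaw":0,"jaw":10}
    - {"delta_pos":[1.3,0,1.0],"yaw":0,"jaw":60}
    - {"delta_pos":[1.3,0,1.0],"yaw":0,"jaw":60}
    - {"delta_pos":[1.3,0,0],"yaw":0,"jaw":60}
    - {"delta_pos":[1.3,0,-4],"yaw":0,"jaw":60}
    - {"delta_pos":[1.3,0,-9],"yaw":0,"jaw":60}

```text
clock: 7.05
eef_pos: [693.9, -57.4, 288.8]
tcp_rot: [3.141, 0.005, -0.04]
contact_force: [0.8, -0.4, 0.1]
opening: 0.598
grasp_force: 0.0
```

```bash
python3 - <<'E'
from h import *
rows([(440,-300,280,-.51)])
im,d=vision.grab_frame("side");cal=vision.calibration("side")
for x in vision.landmark_of("side","jig_knob")[:2]:print(x,world(cal,x["uv"],d[int(x["uv"][1]),int(x["uv"][0])]))
E
```

```text
at [693.9 -57.4 288.8] [ 3.141  0.005 -0.04 ] yaw -0.04 t 7.05
[-24.39  25.26   1.01] 0.47
{'uv': [365.2, 127.7], 'conf': 0.81} [709.55795688 -56.59779851 193.70975412]
```

```bash
python3 - <<'E'
from h import *
rows([(517,-327,180,1.07)])
E
```

```text
at [698.7 -57.8 298.3] [ 3.141 -0.012 -0.04 ] yaw -0.04 t 7.15
[-17.2   27.62  11.65] -1.11
```

>>> play_rows:
  steps:
    - {"delta_pos":[-2,4,0],"yaw":-0.14,"jaw":70}
    - {"delta_pos":[-4.5,8,0],"yaw":-0.28,"jaw":75}
    - {"delta_pos":[-7,12,0],"yaw":-0.42,"jaw":75}
    - {"delta_pos":[-9.5,16,1],"yaw":-0.56,"jaw":75}
    - {"delta_pos":[-12,20,3],"yaw":-0.7,"jaw":75}
    - {"delta_pos":[-14.5,24,6],"yaw":-0.84,"jaw":75}
    - {"delta_pos":[-16.8,27.6,9],"yaw":-0.98,"jaw":75}
    - {"delta_pos":[-17.2,27.6,11.5],"yaw":-1.11,"jaw":75}

```text
clock: 7.95
eef_pos: [510.6, -329.6, 174.8]
tcp_rot: [3.14, 0.001, 1.073]
contact_force: [0.4, -0.1, -0.5]
opening: 0.75
grasp_force: 0.0
```

>>> play_rows:
  steps:
    - {"delta_pos":[0,0,0],"yaw":0,"jaw":75}
    - {"delta_pos":[0,0,0],"yaw":0,"jaw":75}
    - {"delta_pos":[0,0,0],"yaw":0,"jaw":75}
    - {"delta_pos":[0,0,0],"yaw":0,"jaw":75}
    - {"delta_pos":[0,0,0],"yaw":0,"jaw":75}
    - {"delta_pos":[0,0,0],"yaw":0,"jaw":75}
    - {"delta_pos":[0,0,0],"yaw":0,"jaw":75}
    - {"delta_pos":[0,0,0],"yaw":0,"jaw":75}

```text
clock: 8.75
eef_pos: [512.8, -326.0, 174.6]
tcp_rot: [3.142, 0.0, 1.07]
contact_force: [0.3, 1.0, -0.5]
opening: 0.752
grasp_force: 0.0
```

```bash
python3 look.py w3 cover cover_step 2>&1; python3 - <<'E'
from h import *
rows([(517,-327,33,1.07)])
E
```

```text
cover 0.89 [332.5 176.8] depth [ 527.  -323.7   32. ] plane [ 524.2 -331.8    0. ]
cover_step 0.82 [359.3 182.6] depth [ 542.7 -344.6   10.4] plane [ 542.7 -344.7   10. ]
plate 38 [array([ 474.3, -146.6]), array([2.4, 9.5]), np.float64(60.2)] [ 474.7 -146.9   18. ]

covertop 4052 [array([ 518.5, -327.8]), array([73. , 39.6]), np.float64(59.9)] [ 517.8 -325.6   32.1]
coverstep 1929 [array([ 525.9, -331.8]), array([74.1, 56.2]), np.float64(60.1)] [ 543.3 -335.3   10.3]
at [ 512.7 -326.1  174.4] [-3.141 -0.     1.07 ] yaw 1.07 t 8.9
[ 0.13  0.42 14.14] -0.0
```

>>> play_rows:
  grip_force: 30
  steps:
    - {"delta_pos":[0.1,0.6,2],"yaw":0.023,"jaw":75}
    - {"delta_pos":[0.1,0.6,6],"yaw":0.023,"jaw":75}
    - {"delta_pos":[0.1,0.6,10],"yaw":0.023,"jaw":75}
    - {"delta_pos":[0.1,0.6,12.5],"yaw":0.023,"jaw":75}
    - {"delta_pos":[0.1,0.6,14.0],"yaw":0.023,"jaw":75}
    - {"delta_pos":[0.1,0.6,14.0],"yaw":0.023,"jaw":75}
    - {"delta_pos":[0.1,0.6,14.0],"yaw":0.023,"jaw":75}
    - {"delta_pos":[0.1,0.6,14.0],"yaw":0.023,"jaw":75}

```text
clock: 9.7
eef_pos: [519.5, -328.8, 36.1]
tcp_rot: [3.139, 0.0, 1.047]
contact_force: [-0.6, 0.4, 0.4]
opening: 0.75
grasp_force: 0.0
```

>>> play_rows:
  steps:
    - {"delta_pos":[0,0,0],"yaw":0,"jaw":60}
    - {"delta_pos":[0,0,0],"yaw":0,"jaw":50}
    - {"delta_pos":[0,0,0],"yaw":0,"jaw":35}
    - {"delta_pos":[0,0,0],"yaw":0,"jaw":20}
    - {"delta_pos":[0,0,0],"yaw":0,"jaw":20}
    - {"delta_pos":[0,0,0],"yaw":0,"jaw":20}
    - {"delta_pos":[0,0,0],"yaw":0,"jaw":20}
    - {"delta_pos":[0,0,0],"yaw":0,"jaw":20}

```text
clock: 10.5
eef_pos: [519.0, -328.4, 35.6]
tcp_rot: [3.14, 0.0, 1.047]
contact_force: [-0.7, -0.4, 6.7]
opening: 0.464
grasp_force: 30.3
```

```bash
python3 - <<'E'
from h import *
rows([(542,-50,230,1.531)])
E
```

```text
at [ 519.  -328.4   35.6] [3.14  0.    1.047] yaw 1.047 t 10.5
[ 25.26 -11.91 -19.46] -0.484
```

>>> play_rows:
  steps:
    - {"delta_pos":[0,0,-2],"yaw":0,"jaw":20}
    - {"delta_pos":[0,0,-6],"yaw":0,"jaw":20}
    - {"delta_pos":[1.5,-0.5,-10],"yaw":-0.08,"jaw":20}
    - {"delta_pos":[5,-2,-13],"yaw":-0.18,"jaw":20}
    - {"delta_pos":[9,-4,-15.4],"yaw":-0.28,"jaw":20}
    - {"delta_pos":[13,-5.8,-15.4],"yaw":-0.38,"jaw":20}
    - {"delta_pos":[17.4,-7.5,-15.4],"yaw":-0.484,"jaw":20}
    - {"delta_pos":[17.4,-7.5,-15.4],"yaw":-0.484,"jaw":20}

```text
clock: 11.3
eef_pos: [541.0, -135.3, 189.2]
tcp_rot: [3.141, -0.001, 1.538]
contact_force: [0.9, -0.3, -0.3]
opening: 0.463
grasp_force: 30.8
```

>>> play_rows:
  steps:
    - {"delta_pos":[0,0,0],"yaw":0,"jaw":20}
    - {"delta_pos":[0,0,0],"yaw":0,"jaw":20}
    - {"delta_pos":[0,0,0],"yaw":0,"jaw":20}
    - {"delta_pos":[0,0,0],"yaw":0,"jaw":20}
    - {"delta_pos":[0,0,0],"yaw":0,"jaw":20}
    - {"delta_pos":[0,0,0],"yaw":0,"jaw":20}
    - {"delta_pos":[0,0,0],"yaw":0,"jaw":20}
    - {"delta_pos":[0,0,0],"yaw":0,"jaw":20}

```text
clock: 12.1
eef_pos: [540.5, -140.1, 188.4]
tcp_rot: [-3.141, -0.0, 1.531]
contact_force: [0.6, -1.0, -0.4]
opening: 0.467
grasp_force: 30.8
```

```bash
python3 look.py w4 trim_jig jig_hinge jig_nest cover cover_step; python3 - <<'E'
from h import *
rows([(540,-50,60,1.531)])
P=np.load("pics/P.npy")
c=np.cos(-.04);s=np.sin(-.04);J=(P[:,:2]-[532.3,-58.0])@np.array([[c,-s],[s,c]])
m=(J[:,0]>-58)&(J[:,0]<87)&(J[:,1]>-92)&(J[:,1]<108)&(P[:,2]<40)
img=np.zeros((210,160));
# height map of jig
for (x,y),z in zip(J[m],P[m,2]):
    i,k=int(y+95),int(x+60)
    img[i,k]=max(img[i,k],z)
H=img
vis=np.clip((H-10)*10,0,255).astype(np.uint8);cv2.imwrite("pics/h4.png",cv2.resize(vis[::-1],None,fx=2.8,fy=2.8,interpolation=0))
im=cv2.imread("pics/w4.png");cv2.imwrite("pics/c4.png",np.hstack([cv2.resize(im,(480,300)),cv2.resize(cv2.cvtColor(vis[::-1],8),(229,300),interpolation=0)]))
E
```

```text
trim_jig 0.55 [307.1  79.8] depth [535.2 -57.7  19.5] plane [534.6 -57.6   0. ]
jig_hinge 0.98 [412.4  67.1] depth [605.6 -52.6  71.1] plane [606.4 -52.5  68. ]
jig_nest 0.66 [213.9 393.1] depth [ 518.8 -121.8  256.4] plane [ 414.7 -381.8   18. ]
jig_nest 0.57 [321.  67.] depth [546.6 -48.5  19.4] plane [546.6 -48.4  18. ]
cover 0.75 [333.1 248.8] depth [ 547.  -124.2  184.9] plane [ 552.4 -216.5    0. ]
cover_step 0.83 [376.6 259.9] depth [ 564.9 -131.1  182.9] plane [ 593.7 -225.2   10. ]
postR 142 [array([ 490.3, -105. ]), array([ 7.6, 28.7]), np.float64(54.6)] [ 498.2 -109.4   60.2]
plate 24894 [array([544.6, -74.2]), array([151.1, 143.2]), np.float64(87.7)] [544.8 -60.6  18.2]
knob 17184 [array([ 540. , -137.5]), array([ 31. , 116.6]), np.float64(87.5)] [ 557.6 -130.4  227.1]
239.99968602327053
at [ 540.6 -139.9  188.5] [-3.142  0.     1.531] yaw 1.531 t 12.4
[ 8.98 -0.42 12.85] -0.0
```

View pics/c4.png

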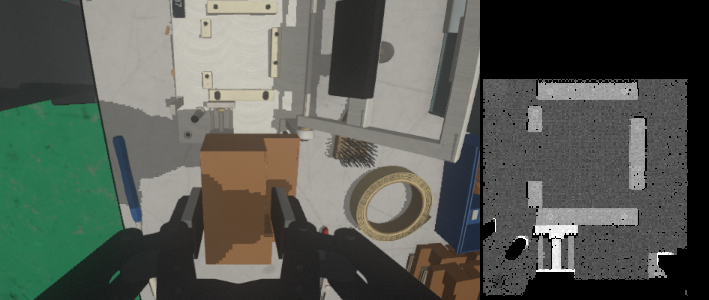

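```bash
cat > m.py <<'E'
from h import *
np.set_printoptions(precision=1,suppress=True)
P=np.load("pics/P.npy");O=np.array([532.3,-58.0])
c=np.cos(-.04);s=np.sin(-.04);A=np.array([[c,-s],[s,c]]);J=(P[:,:2]-O)@A
S=(P[:,2]>22.8)&(P[:,2]<29)
def q(n,m,ax,p):
    v=J[S&m][:,ax];print(n,len(v),np.percentile(v,p))
X,Y=J.T
q("front inner x",(X>-30)&(X<0)&(Y>-20)&(Y<60),0,[1,50,95,97,99])
q("rear inner x",(X>38)&(X<70)&(Y>-15)&(Y<35),0,[1,3,5,50,99])
q("right inner y",(X>-10)&(X<40)&(Y>-45)&(Y<-15),1,[1,50,95,97,99])
q("left inner y",(X>-10)&(X<40)&(Y>35)&(Y<70),1,[1,3,5,50,99])
T=r.sense()["eef_pos"]
for n,a,b in (("block",-8,3),("step",-31,-20)):
    m=(P[:,2]>T[2]+a)&(P[:,2]<T[2]+b)&(abs(P[:,0]-T[0])<60)&(abs(P[:,1]-T[1])<60)
    if n=="block": m&=(abs(P[:,0]-T[0])<17)
    Q=P[m];print(n,len(Q),np.percentile(Q,[1,50,99],axis=0),[np.round(e,1) for e in cv2.minAreaRect(Q[:,:2].astype(np.float32))])
    B=(Q[:,:2]-T[:2])@A; print(" rel tcp in jig axes",np.percentile(B,[1,50,99],axis=0))
E
python3 m.py
```

```text
front inner x 936 [-26.6 -17.9  -1.9  -1.1  -0.4]
rear inner x 857 [44.6 44.8 45.  49.5 54.8]
right inner y 896 [-42.2 -36.2 -30.8 -30.7 -30.7]
left inner y 1199 [45.3 45.4 45.6 51.1 56.9]
block 12224 [[ 523.9 -175.3  181.9]
 [ 539.8 -134.4  185. ]
 [ 556.5 -103.3  186.3]] [array([ 540.6, -139.7]), array([34. , 74.9]), np.float64(0.0)]
 rel tcp in jig axes [[-17.2 -35.3]
 [ -1.    5.5]
 [ 16.9  36.5]]
step 4039 [[ 524.  -164.8  158. ]
 [ 565.  -117.6  163.2]
 [ 577.1 -102.2  167.8]] [array([ 563.2, -128.5]), array([48.3, 85.8]), np.float64(28.3)]
 rel tcp in jig axes [[-18.1 -24. ]
 [ 23.6  23.3]
 [ 35.6  37.2]]
```

```bash
cat >> m.py <<'E'
print("----")
q("front inner x",(X>-30)&(X<-5)&(((Y>-22)&(Y<0))|((Y>20)&(Y<40))),0,[1,50,95,97,99])
im=cv2.imread("pics/w4.png");d=np.load("pics/d.npy");hsv=cv2.cvtColor(im,cv2.COLOR_BGR2HSV)
br=(hsv[...,0]<15)&(hsv[...,1]>110)
Q=cloud(vision.calibration("wrist"),d,br);Q=Q[(abs(Q[:,1]-T[1])<60)&(Q[:,2]>120)]
B=(Q[:,:2]-T[:2])@A
for n,a,b in (("block",-6,1),("step",-28,-23)):
    m=(Q[:,2]>T[2]+a)&(Q[:,2]<T[2]+b);print(n,m.sum(),np.percentile(B[m],[0.5,2,50,98,99.5],axis=0).T)
    f=np.c_[B[m],np.ones(m.sum())];print(" plane slope",np.linalg.lstsq(f,Q[m,2],rcond=None)[0].round(3))
E
python3 m.py | sed -n '/----/,$p'
```

```text
----
front inner x 486 [-26.7 -21.8 -17.3 -17.2 -17. ]
block 9995 [[-19.7 -19.   -1.1  16.7  18.6]
 [-35.2 -34.    1.8  35.1  36.1]]
 plane slope [ -0.    0.  185.1]
step 2629 [[ 15.7  17.   25.7  35.4  35.7]
 [-33.5 -13.4  20.1  36.5  36.9]]
 plane slope [ -0.    0.  163.4]
```

>>> play_rows:
  steps:
    - {"delta_pos":[3,-0.2,0],"yaw":0,"jaw":20}
    - {"delta_pos":[7,-0.5,0],"yaw":0,"jaw":20}
    - {"delta_pos":[8.8,-0.57,3],"yaw":0,"jaw":20}
    - {"delta_pos":[8.8,-0.57,7],"yaw":0,"jaw":20}
    - {"delta_pos":[8.8,-0.57,10],"yaw":0,"jaw":20}
    - {"delta_pos":[8.8,-0.57,11.5],"yaw":0,"jaw":20}
    - {"delta_pos":[8.8,-0.57,11.5],"yaw":0,"jaw":20}
    - {"delta_pos":[8.8,-0.57,11.5],"yaw":0,"jaw":20}

```text
clock: 13.2
eef_pos: [538.6, -51.8, 73.7]
tcp_rot: [-3.141, -0.0, 1.531]
contact_force: [-0.5, -0.8, -0.2]
opening: 0.464
grasp_force: 30.8
```

```bash
python3 - <<'E'
from h import *
rows([(538.4,-51.5,60,1.531),(538.4,-51.5,53.4,1.531)]);print(r.sense()["contact_force"])
im,d=vision.grab_frame("wrist");im2,_=vision.grab_frame("side")
save("w5",np.hstack([cv2.resize(im,(480,300)),cv2.resize(im2[120:240,250:378],(320,300))]))
E
```

```text
at [538.6 -51.8  73.7] [-3.141 -0.     1.531] yaw 1.531 t 13.2
[ 0.03 -0.02  1.37] -0.0
[ 0.03 -0.02  2.03] -0.0
[-0.46503563 -0.75006211 -0.20146375]
```

View pics/w5.png

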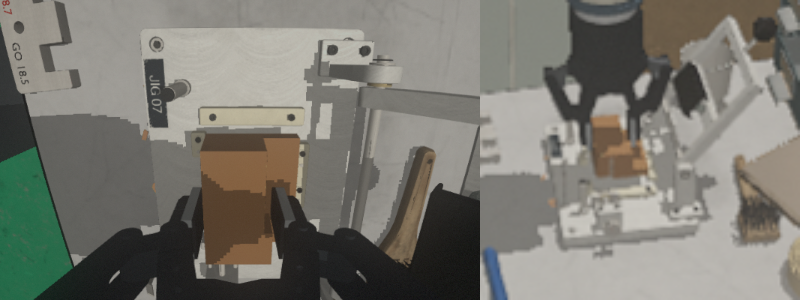

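The picture shows the cover in hand at (250,200) over the nest between its strips, with the left strip at (252,117). The frame is back, so I lower it.

>>> play_rows:
  steps:
    - {"delta_pos":[0.03,-0.02,0.6],"yaw":0,"jaw":20}
    - {"delta_pos":[0.03,-0.02,1.0],"yaw":0,"jaw":20}
    - {"delta_pos":[0.03,-0.02,1.3],"yaw":0,"jaw":20}
    - {"delta_pos":[0.03,-0.02,1.5],"yaw":0,"jaw":20}
    - {"delta_pos":[0.03,-0.02,1.7],"yaw":0,"jaw":20}
    - {"delta_pos":[0.03,-0.02,1.9],"yaw":0,"jaw":20}
    - {"delta_pos":[0.03,-0.02,2.0],"yaw":0,"jaw":20}
    - {"delta_pos":[0.03,-0.02,2.0],"yaw":0,"jaw":20}

```text
clock: 14.1
eef_pos: [538.2, -51.5, 53.6]
tcp_rot: [-3.142, -0.0, 1.531]
contact_force: [-1.0, 0.1, 1.6]
opening: 0.461
grasp_force: 31.0
```

```bash
python3 look.py w6 cover | grep cover; python3 - <<'E'
from h import *
print(r.sense())
P=np.load("pics/P.npy");O=np.array([532.3,-58.0])
c=np.cos(-.04);s=np.sin(-.04);A=np.array([[c,-s],[s,c]]);J=(P[:,:2]-O)@A
for a,b in((44,54),(25.5,31.5)):
    m=(P[:,2]>a)&(P[:,2]<b)&(abs(J[:,0]-14)<34)&(abs(J[:,1]-7)<45);print(m.sum(),np.percentile(J[m],[1,50,99],axis=0),np.median(P[m,2]))
E
```

```text
cover 0.96 [332.6 249. ] depth [544.4 -35.2  51.1] plane [545.8 -60.7   0. ]
cover 0.67 [552.9 314. ] depth [ 674.3 -104.5   10.3] plane [ 682.5 -112.6   -0. ]
{'clock': 14.2, 'qpos': array([-9.81747398e-02,  4.92801452e-01,  1.95312814e+00, -1.07319425e-05,
        6.95701415e-01, -5.82075767e-02]), 'qvel': array([ 1.05108346e-03, -2.00690357e-04,  8.40257596e-05, -1.12381920e-03,
       -9.37079610e-04, -1.10784232e-04]), 'joint_efforts': array([ 1.51198829e-02, -5.67008221e+01, -2.18591183e+01,  5.08036101e-03,
       -2.75477367e-01, -5.58718443e-05]), 'eef_pos': array([538.1846916 , -51.50153039,  53.5710215 ]), 'tcp_rot': array([-3.14155396e+00,  4.63514629e-06,  1.53083740e+00]), 'contact_force': array([-0.86483419,  0.70307729,  2.0676674 ]), 'wrist_torque': array([-0.01042722,  0.07991866,  0.00608815]), 'grasp_force': 31.036553978919983, 'opening': 0.46208873032926406}
14320 [[-14.84959844 -28.39818954]
 [  3.79146824  12.35222939]
 [ 33.26864536  43.37228925]] 50.1556240347725
5228 [[-19.21794301 -28.71867605]
 [ 28.8921883   33.30171924]
 [ 47.55661544  51.69213718]] 27.96427964511473
```

>>> play_rows:
  steps:
    - {"delta_pos":[0,0,0.1],"yaw":0,"jaw":20}
    - {"delta_pos":[0,0,0.1],"yaw":0,"jaw":55}
    - {"delta_pos":[0,0,0.1],"yaw":0,"jaw":63}
    - {"delta_pos":[0,0,0.1],"yaw":0,"jaw":63}
    - {"delta_pos":[0,0,0.1],"yaw":0,"jaw":63}
    - {"delta_pos":[0,0,-1],"yaw":0,"jaw":63}
    - {"delta_pos":[0,0,-3],"yaw":0,"jaw":63}
    - {"delta_pos":[0,0,-6],"yaw":0,"jaw":63}

```text
clock: 15.0
eef_pos: [537.2, -51.4, 113.6]
tcp_rot: [-3.139, -0.0, 1.531]
contact_force: [0.1, 0.3, -0.7]
opening: 0.627
grasp_force: 0.0
```

>>> play_rows:
  steps:
    - {"delta_pos":[0,0,-3],"yaw":0,"jaw":63}
    - {"delta_pos":[0,0,-6],"yaw":0,"jaw":63}
    - {"delta_pos":[-2,0,-9],"yaw":0,"jaw":63}
    - {"delta_pos":[-6,0,-11],"yaw":0,"jaw":63}
    - {"delta_pos":[-8,0,-11],"yaw":0,"jaw":63}
    - {"delta_pos":[-8,0,-11],"yaw":0,"jaw":63}
    - {"delta_pos":[-8,0,-11],"yaw":0,"jaw":63}
    - {"delta_pos":[-8,0,-11],"yaw":0,"jaw":63}

```text
clock: 15.8
eef_pos: [534.7, -130.6, 223.3]
tcp_rot: [-3.141, -0.001, 1.531]
contact_force: [0.1, 0.6, 0.8]
opening: 0.63
grasp_force: 0.0
```

```bash
python3 look.py w6 jig_nest cover cover_step jig_knob| grep -v plate; python3 - <<'E'
from h import *
P=np.load("pics/P.npy");O=np.array([532.3,-58.0])
c=np.cos(-.04);s=np.sin(-.04);A=np.array([[c,-s],[s,c]]);J=(P[:,:2]-O)@A
for n,a,b in(("block",46,53),("step",25.8,30.5)):
    m=(P[:,2]>a)&(P[:,2]<b)&(abs(J[:,0]-14)<29.5)&(abs(J[:,1]-7)<41);print(n,m.sum(),np.percentile(J[m],[1,50,99],axis=0),np.median(P[m,2]),cv2.minAreaRect(J[m].astype(np.float32)))
rows([(700,-57,289,-.04)])
im,d=vision.grab_frame("side");im2,d2=vision.grab_frame("wrist");save("w7",np.hstack([cv2.resize(im2,(480,300)),cv2.resize(im[100:220,250:378],(320,300))]))
for cc in ("side","scene"):
    if cc=="scene": im,d=vision.grab_frame(cc)
    for x in vision.landmark_of(cc,"jig_knob")[:1]:print(cc,x,plane(vision.calibration(cc),x["uv"],187))
E
```

```text
cover 0.78 [324.9  80.3] depth [543.3 -49.1  49.2] plane [544.3 -48.8   0. ]
cover_step 0.69 [353.2  85. ] depth [568.2 -53.9  28.5] plane [570. -54.  10.]
jig_knob 0.16 [446.9 100.1] depth [619.1 -64.1 118.7] plane [584.  -58.5 217. ]
postL 24 [array([504.3,  10. ]), array([5.6, 1.5]), np.float64(3.8)] [504.4  10.1  57.6]
postR 102 [array([498.8, -89.3]), array([45.7, 28.1]), np.float64(62.1)] [ 498.7 -109.6   60.4]
knob 3642 [array([ 534.2, -130.6]), array([23.7, 81.8]), np.float64(87.4)] [ 560.5 -122.5  227.8]
239.99303888231722
block 4130 [[-14.05365142 -28.94610827]
 [  3.47870414   7.17472099]
 [ 24.13179431  42.62412811]] 50.25961512602606 ((5.183810234069824, 6.917364120483398), (39.43421936035156, 72.48289489746094), 0.5807679295539856)
step 2054 [[ -6.26481488 -33.71478072]
 [ 31.75002782  11.39573668]
 [ 41.57738275  47.32058731]] 28.358467809522836 ((13.974275588989258, 7.0877227783203125), (81.79617309570312, 58.438697814941406), 89.9842758178711)
at [ 535.  -130.8  223.2] [-3.141 -0.     1.532] yaw 1.532 t 16.05
[ 8.02 16.2  -6.59] 1.572
side {'uv': [364.1, 129.9], 'conf': 0.86} [707.12850057 -56.01699719 187.        ]
scene {'uv': [256.6, 162.7], 'conf': 0.76} [703.54296341 -54.08670034 187.        ]
```

View pics/w7.png

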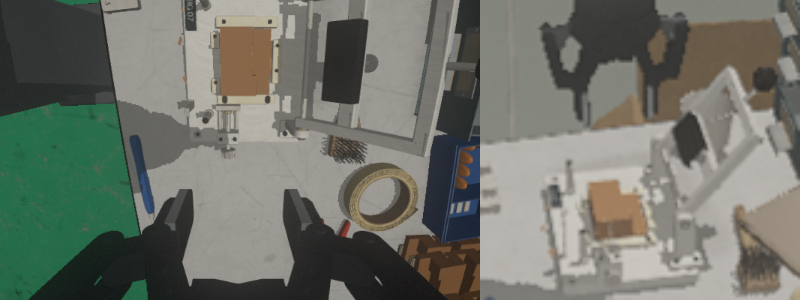

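The picture shows the cover flat between the strips at (245,62), with the block towards the knob side. The frame is right back with the knob at (765,78) in the side view.

>>> play_rows:
  steps:
    - {"delta_pos":[0.5,1.5,-2.5],"yaw":0.14,"jaw":60}
    - {"delta_pos":[1.5,4,-5],"yaw":0.28,"jaw":60}
    - {"delta_pos":[3,6.5,-6.6],"yaw":0.42,"jaw":60}
    - {"delta_pos":[4.5,9,-6.6],"yaw":0.56,"jaw":60}
    - {"delta_pos":[6,11.5,-6.6],"yaw":0.7,"jaw":60}
    - {"delta_pos":[7,14,-6.6],"yaw":0.84,"jaw":60}
    - {"delta_pos":[8,16.4,-6.6],"yaw":0.98,"jaw":60}
    - {"delta_pos":[8,16.4,-6.6],"yaw":1.12,"jaw":60}

```text
clock: 17.1
eef_pos: [704.5, -56.7, 288.8]
tcp_rot: [-3.142, -0.001, 0.406]
contact_force: [0.6, 0.5, -0.5]
opening: 0.6
grasp_force: 0.0
```

>>> play_rows:
  steps:
    - {"delta_pos":[0,0,0],"yaw":0.14,"jaw":60}
    - {"delta_pos":[0,0,0],"yaw":0.28,"jaw":60}
    - {"delta_pos":[0,0,0],"yaw":0.42,"jaw":60}
    - {"delta_pos":[0,0,0],"yaw":0.452,"jaw":60}
    - {"delta_pos":[0,0,0],"yaw":0.452,"jaw":60}
    - {"delta_pos":[0,0,0],"yaw":0.452,"jaw":60}
    - {"delta_pos":[0,0,0],"yaw":0.452,"jaw":60}
    - {"delta_pos":[0,0,0],"yaw":0.452,"jaw":60}

```text
clock: 17.9
eef_pos: [702.1, -58.1, 289.5]
tcp_rot: [-3.142, -0.0, -0.041]
contact_force: [-0.1, 0.3, 0.1]
opening: 0.597
grasp_force: 0.0
```

```bash
sed -i 's/"jig_knob":217/"jig_knob":187/' look.py; python3 look.py w8 jig_knob | grep jig_knob; python3 - <<'E'
from h import *
P=np.load("pics/P.npy");Q=P[(abs(P[:,0]-703)<25)&(abs(P[:,1]+57)<20)&(P[:,2]>180)&(P[:,2]<215)]
print(len(Q),np.percentile(Q,[1,50,99],axis=0))
rows([(702,-57.6,188,-.04)])
E
```

```text
jig_knob 0.74 [316.1 202.4] depth [707.1 -57.4 198.3] plane [703.2 -57.2 187. ]
1096 [[693.62154652 -69.15800551 185.42337951]
 [707.49715057 -57.70074829 195.5498091 ]
 [716.48852627 -46.0548846  199.70176348]]
at [702.1 -58.1 289.5] [ 3.142  0.    -0.041] yaw -0.041 t 18.0
[-1.000e-02 -5.000e-02  1.015e+01] -0.001
```

>>> play_rows:
  grip_force: 50
  steps:
    - {"delta_pos":[0.2,-0.05,4],"yaw":0,"jaw":60}
    - {"delta_pos":[0.2,-0.05,8],"yaw":0,"jaw":60}
    - {"delta_pos":[0.2,-0.05,10.2],"yaw":0,"jaw":60}
    - {"delta_pos":[0.2,-0.05,10.2],"yaw":0,"jaw":60}
    - {"delta_pos":[0.2,-0.05,10.2],"yaw":0,"jaw":10}
    - {"delta_pos":[0.2,-0.05,10.2],"yaw":0,"jaw":10}
    - {"delta_pos":[0.2,-0.05,10.2],"yaw":0,"jaw":10}
    - {"delta_pos":[0.2,-0.05,10.2],"yaw":0,"jaw":10}

```text
clock: 18.8
eef_pos: [705.3, -57.6, 189.7]
tcp_rot: [-3.141, -0.003, -0.041]
contact_force: [-1.2, 0.9, 6.9]
opening: 0.262
grasp_force: 49.3
```

```bash
python3 - <<'E'
from h import *
s=r.sense();print(s["eef_pos"],s["contact_force"],s["opening"],s["grasp_force"])
x0,z0=np.cos(2.25),np.sin(2.25)
for th in np.r_[np.linspace(2.25,0,25)]: print(round(th,3),[round(153*(x0-np.cos(th))/10,2),0,round(-153*(np.sin(th)-z0)/10,2)])
E
```

```text
[705.27479937 -57.57735749 189.67859718] [-1.24575539  0.88309656  6.85048388] 0.2622079417197332 49.273338966595475
2.25 [np.float64(0.0), 0, np.float64(-0.0)]
2.156 [np.float64(-1.16), 0, np.float64(-0.85)]
2.062 [np.float64(-2.39), 0, np.float64(-1.58)]
1.969 [np.float64(-3.68), 0, np.float64(-2.2)]
1.875 [np.float64(-5.03), 0, np.float64(-2.69)]
1.781 [np.float64(-6.41), 0, np.float64(-3.06)]
1.688 [np.float64(-7.83), 0, np.float64(-3.29)]
1.594 [np.float64(-9.26), 0, np.float64(-3.39)]
1.5 [np.float64(-10.69), 0, np.float64(-3.36)]
1.406 [np.float64(-12.12), 0, np.float64(-3.19)]
1.312 [np.float64(-13.52), 0, np.float64(-2.89)]
1.219 [np.float64(-14.89), 0, np.float64(-2.46)]
1.125 [np.float64(-16.21), 0, np.float64(-1.9)]
1.031 [np.float64(-17.47), 0, np.float64(-1.22)]
0.938 [np.float64(-18.67), 0, np.float64(-0.43)]
0.844 [np.float64(-19.78), 0, np.float64(0.47)]
0.75 [np.float64(-20.81), 0, np.float64(1.48)]
0.656 [np.float64(-21.73), 0, np.float64(2.57)]
0.562 [np.float64(-22.55), 0, np.float64(3.74)]
0.469 [np.float64(-23.26), 0, np.float64(4.99)]
0.375 [np.float64(-23.85), 0, np.float64(6.3)]
0.281 [np.float64(-24.31), 0, np.float64(7.66)]
0.188 [np.float64(-24.64), 0, np.float64(9.05)]
0.094 [np.float64(-24.84), 0, np.float64(10.47)]
0.0 [np.float64(-24.91), 0, np.float64(11.9)]
```

>>> play_rows:
  steps:
    - {"delta_pos":[-0.5,0,-0.3],"yaw":0,"jaw":10}
    - {"delta_pos":[-1.2,0,-0.8],"yaw":0,"jaw":10}
    - {"delta_pos":[-2.4,0,-1.55],"yaw":0,"jaw":10}
    - {"delta_pos":[-3.7,0,-2.2],"yaw":0,"jaw":10}
    - {"delta_pos":[-5.0,0,-2.7],"yaw":0,"jaw":10}
    - {"delta_pos":[-6.4,0,-3.05],"yaw":0,"jaw":10}
    - {"delta_pos":[-7.8,0,-3.3],"yaw":0,"jaw":10}
    - {"delta_pos":[-9.25,0,-3.4],"yaw":0,"jaw":10}

```text
clock: 19.6
eef_pos: [612.3, -53.8, 223.7]
tcp_rot: [-3.142, -0.004, -0.041]
contact_force: [3.5, 1.6, 8.1]
opening: 0.261
grasp_force: 49.9
```

>>> play_rows:
  steps:
    - {"delta_pos":[-1.4,0,0.1],"yaw":0,"jaw":10}
    - {"delta_pos":[-2.85,0,0.35],"yaw":0,"jaw":10}
    - {"delta_pos":[-4.25,0,0.65],"yaw":0,"jaw":10}
    - {"delta_pos":[-5.6,0,1.1],"yaw":0,"jaw":10}
    - {"delta_pos":[-6.95,0,1.65],"yaw":0,"jaw":10}
    - {"delta_pos":[-8.2,0,2.3],"yaw":0,"jaw":10}
    - {"delta_pos":[-9.4,0,3.1],"yaw":0,"jaw":10}
    - {"delta_pos":[-10.5,0,4.0],"yaw":0,"jaw":10}

```text
clock: 20.4
eef_pos: [504.5, -49.3, 181.7]
tcp_rot: [-3.141, 0.002, -0.041]
contact_force: [-1.4, 1.3, 1.6]
opening: 0.258
grasp_force: 50.9
```

>>> play_rows:
  steps:
    - {"delta_pos":[-1.0,0,1.0],"yaw":0,"jaw":10}
    - {"delta_pos":[-1.95,0,2.1],"yaw":0,"jaw":10}
    - {"delta_pos":[-2.75,0,3.25],"yaw":0,"jaw":10}
    - {"delta_pos":[-3.5,0,4.5],"yaw":0,"jaw":10}
    - {"delta_pos":[-4.05,0,5.8],"yaw":0,"jaw":10}
    - {"delta_pos":[-4.5,0,7.2],"yaw":0,"jaw":10}
    - {"delta_pos":[-4.8,0,8.2],"yaw":0,"jaw":10}
    - {"delta_pos":[-4.9,0,8.6],"yaw":0,"jaw":10}

```text
clock: 21.2
eef_pos: [457.5, -47.4, 94.9]
tcp_rot: [-3.141, 0.0, -0.041]
contact_force: [2.8, 2.2, -0.4]
opening: 0.264
grasp_force: 50.8
```

>>> play_rows:
  steps:
    - {"delta_pos":[-0.05,0,0.4],"yaw":0,"jaw":10}
    - {"delta_pos":[-0.1,0,0.8],"yaw":0,"jaw":10}
    - {"delta_pos":[-0.1,0,1.2],"yaw":0,"jaw":10}
    - {"delta_pos":[-0.15,0,1.6],"yaw":0,"jaw":10}
    - {"delta_pos":[-0.15,0,2.0],"yaw":0,"jaw":10}
    - {"delta_pos":[-0.15,0,2.4],"yaw":0,"jaw":10}
    - {"delta_pos":[-0.15,0,2.6],"yaw":0,"jaw":10}
    - {"delta_pos":[-0.15,0,2.6],"yaw":0,"jaw":10}

```text
clock: 22.0
eef_pos: [455.5, -47.3, 70.0]
tcp_rot: [-3.141, 0.002, -0.041]
contact_force: [-6.6, 4.1, 18.3]
opening: 0.263
grasp_force: 52.7
```

>>> play_rows:
  grip_force: 60
  steps:
    - {"delta_pos":[0,0,0.1],"yaw":0,"jaw":10}
    - {"delta_pos":[0,0,0.1],"yaw":0,"jaw":10}
    - {"delta_pos":[0,0,0.1],"yaw":0,"jaw":10}
    - {"delta_pos":[0,0,0.1],"yaw":0,"jaw":10}
    - {"delta_pos":[0,0,0.1],"yaw":0,"jaw":10}
    - {"delta_pos":[0,0,0.1],"yaw":0,"jaw":10}
    - {"delta_pos":[0,0,0.1],"yaw":0,"jaw":10}
    - {"delta_pos":[0,0,0.1],"yaw":0,"jaw":10}

```text
clock: 22.8
eef_pos: [455.6, -47.3, 69.8]
tcp_rot: [-3.141, 0.001, -0.041]
contact_force: [-11.2, 2.9, 33.5]
opening: 0.261
grasp_force: 58.0
```

```bash
python3 look.py w9 jig_knob | grep jig_knob; python3 - <<'E'
from h import *
np.set_printoptions(precision=1,suppress=True)
s=r.sense();print(s["eef_pos"],s["contact_force"],s["qvel"])
P=np.load("pics/P.npy");O=np.array([532.3,-58.0])
c=np.cos(-.04);sn=np.sin(-.04);A=np.array([[c,-sn],[sn,c]]);J=(P[:,:2]-O)@A
for x in range(-95,90,6):
    m=(abs(J[:,0]-x)<3)&(abs(J[:,1]-7)<60)&(P[:,2]>52)&(P[:,2]<110)
    if x<-50: m&=abs(J[:,1]-7)<9
    if m.sum()>10: print(x,m.sum(),np.percentile(P[m,2],[50,90,98]))
im,_=vision.grab_frame("wrist");im2,_=vision.grab_frame("side");save("w10",np.hstack([cv2.resize(im,(480,300)),cv2.resize(im2[120:240,250:378],(320,300))]))
E
```

```text
jig_knob 0.82 [318.3 287.1] depth [462.1 -48.   80. ] plane [530.6 -50.6 187. ]
[455.6 -47.3  69.8] [-11.4   3.9  33.4] [-0.  0. -0.  0.  0.  0.]
-89 43 [76.8 78.4 78.6]
-83 369 [80.  81.3 81.7]
-77 640 [80.5 81.7 82.1]
-71 966 [78.1 80.4 81.4]
-65 692 [72.7 76.1 77.2]
-59 194 [71.5 72.3 72.9]
-53 213 [71.4 72.3 72.8]
-47 2743 [75.  76.8 79.3]
-41 5190 [75.  75.7 76.7]
-35 5397 [73.8 75.4 76. ]
-29 825 [70.4 75.2 75.9]
-23 681 [72.  75.4 76. ]
-17 718 [72.3 75.3 75.9]
-11 754 [72.1 75.4 76. ]
-5 775 [71.9 75.4 76.1]
1 813 [72.1 75.4 76.1]
7 1884 [63.7 74.9 75.9]
13 5287 [59.8 74.3 94.8]
19 9434 [75.  98.6 99.7]
25 5520 [75.  85.5 86.8]
31 11 [73.7 74.7 75. ]
```

View pics/w10.png

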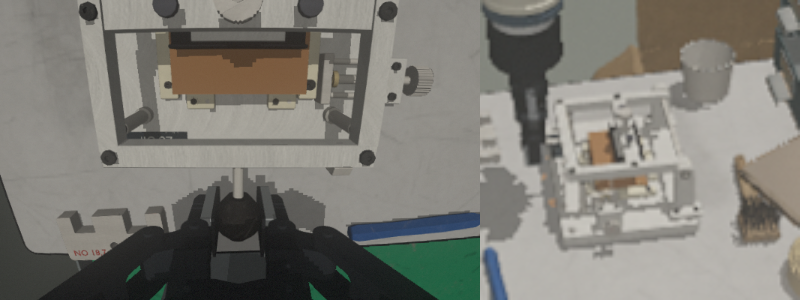

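The picture shows the frame level on its posts over the cover, with the knob at (238,215) held between the pads. The measured bar height is even at 75 mm and the knob centre is at 69 mm.

```bash
python3 -c "
from rig import r
print(r.sign_off())"
```

```text
the job is handed in; nothing more can be done
None
```

I handed the job in with the cover down in the nest, tall face towards the knob, and the frame level on its posts with the gripper still holding the knob down; sign-off did not report whether it passed.

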